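# Clear the collecting pan and push it under the nut hopper

## Robot

A 6-joint arm with a two-finger parallel gripper is mounted at the origin on the work surface. World frame = base frame: x ahead of the robot, y to its left, z up, the work surface at z = 0. Lengths are in m, angles in degrees, forces in N, time in s.
With the tool pointing down it reaches from about 0.375 to 0.9 m from the base axis. Payload 3.1 kg.
Tool frame: the origin (TCP) lies at the very end of the fingers, on their centre line; the grasp point (between the pads) lies 19 mm behind it; z points along the fingers, y is the direction in which the jaws open and shut (so a half turn about z gives the same grasp; the last joint's range is limited). The gripper opens to 87 mm and grips with 3 to 60 N. Pads are 19 mm wide; open, the fingers measure 117 mm over their backs; the gripper's body (75 mm by 190 mm) begins 51 mm behind the grasp point.
Start: joints at [-81.618, 30.224, 82.088, -0, 67.689, -10.227], TCP at [0.199, -0.592, 0.223] pointing down, gripper open.
Joint ranges: [-176.69, 176.69], [-43.24, 126.21], [12.49, 139.97], [-82, 262], [0, 151.66], [-163.58, 163.58]. Speed limits (degrees/s): [159.86, 159.86, 180, 180, 180, 180].

## Interface

Orientations are given as a 3x3 rotation matrix whose columns are the frame's x, y, z axes.
In Python, from rig import bot gives the robot as it stands. The module is installed in compiled form; this text tells all that it offers.
- The arm moves only by the tool play_rows, never from a script. Its argument "targets" is a list of rows, each a list of 7 numbers: the closure, from 0 (fully open) to 1 (shut), then the shift along the world's x, y, z in m, then the turn, a rotation vector about the world's x, y, z in rad. A call has 1 to 12 rows; each row shifts and turns the commanded pose from where the row before left it; what a row does not reach is not made up. A row lasts 1/8 s, in which the tool goes at most 62.5 mm and 10.7 degrees, less where a joint would pass 70% of its speed; a pose out of reach is approached as far as the arm can. A call with a gripper value outside its range is refused whole. The fingers move at their own pace and stop on an object; the grip force is fixed at half the most. Time passes only in rows, so rows that do not move let the fingers close. It gives the time, the measured TCP pose, the force and the opening at its end, in the units of the state.
- bot.read_state(): the state, without advancing time (a new reading comes with each control period).
- bot.capture(name): name is "side" or "top" or "wrist"; returns the picture (480x640x3 uint8, blue, green, red); there is no depth.
- bot.get_calibration(name): a dict with "fx", "fy", "cx", "cy" (pixels), "k1" (the pictures are not rectified: a ray, as slopes to the right and down, at radius r is drawn at 1 + k1 r^2 times it, then the intrinsics apply), "R" (3x3) and "t" (3): a world point X has camera coordinates R X + t. Camera axes: x right, y down, z forward; pixel columns grow to the right and rows downward; lengths in m; the calibration is good to about 2 mm. A picture is of the moment at which its call begins: read the wrist's pose just before it. get_calibration takes no time and is no camera call; for the wrist camera it gives the pose at the moment of the call.
- bot.hand_in(): hands the job in, once; it reports no verdict.
The state is a dict: "time_s": time; "joint_positions": joint angles; "qvel": joint speeds; "tau": joint torques, N m; "position": TCP position; "tcp_rot": TCP orientation; "force": force on the tool from outside, world axes, zero at the start; "moment": the same for the moment, N m; "opening": opening from 0.0 (shut) to 1.0 (fully open).
Only numpy, scipy, OpenCV 4.12 (cv2) and the standard library are available. Lean on these libraries where they do the work, as an engineer would, in place of code of your own. Each camera call takes 0.05 s, during which the arm holds its last target. There are 200 camera calls.

## Task

Get the filling stand ready for the next batch of nuts: first take the hammer stone out of the steel pan and lay it down flat, without dropping it, in the middle of the top of the big cracking stone. Then push the pan along the bench, never lifting or tipping it, in under the clear guard until it is centred on the round green mark below the spout. Leave the oil bottle, the clay cup and the brush where they are.

Things in the scene. Friction and masses are not known exactly. Their poses are not given: they have to be found in the camera images.
- pan: Round open steel pan, loose, about 0.4 kg, 180 mm diameter at the rim and 166 mm at the foot, 38 mm high, wall 4 mm, floor 5 mm thick. Origin: centre of its underside; z up. It has no handle and its yaw means nothing.
- hammer: Hammer stone: dark grey rounded pebble, loose, about 0.4 kg, 112 mm long (its x), 48 mm wide (its y), 40 mm high (its z), flat underneath. Origin: centre of its underside. It starts lying on the floor of the pan, so it stands 7 mm above the pan's rim.
- anvil: Cracking stone: large brown block of rock, fixed, 185 x 165 mm at the foot; flat top 170 mm (its x) by 150 mm (its y), 70 mm above the bench, with a dark round worn patch of 64 mm in the middle. Origin: centre of its underside. It changes places with the nut basket.
- basket: Round straw basket heaped with brown nuts, fixed, not used: 160 mm diameter, about 90 mm high. Origin: centre of its underside.
- spot (a point): Centre, at bench height, of the round green mark under the filling stand: 200 mm diameter, flush with the bench, 10 mm wider all round than the pan. Its axes are the fixed stand's: x points straight into the stand (the way to push the pan in), z up. A spout of 48 mm diameter ends 125 mm above it.
- guard (a point): Middle of the stand's clear guard panel, on its underside, 155 mm straight above the mark; same axes. Panel 220 mm along x, 350 mm along y, 6 mm thick, red front and rear edges, bars on it up to 171 mm over the bench. Four 18 mm steel posts at x = -70 and 90, y = -165 and 165 mm. An aluminium hopper, 98 mm diameter, stands on its middle up to 243 mm over the bench.
- oil: Bystander: amber glass oil bottle, loose, 60 mm diameter, 170 mm high. Origin: centre of its underside.
- cup: Bystander: terracotta cup, loose, 76 mm diameter, 70 mm high. Origin: centre of its underside.
- brush: Bystander: wooden hand brush, loose, 180 mm long, lying flat along its x, handle to -x, 42 mm wide, 20 mm high. Origin: centre of its underside.

How it is judged (in metres and radians):
On the way, in this order (a step that is already met when the one before it is completed fails the run):
1. the hammer stone lies flat and released on the middle of the cracking stone (horizontal distance between hammer and anvil below 0.04 m and z of hammer in the frame of anvil between 0.06 and 0.08 m and angle between hammer's own z axis and vertical below 0.2 rad and linear speed of hammer below 0.03 m/s and contact force between the fingers and hammer below 0.05 N), for 0.2 s.
2. the pan has been pushed onto the green mark (horizontal distance between pan and spot below 0.015 m and height (world z) of pan below 0.006 m and angle between pan's own z axis and vertical below 0.05 rad and linear speed of pan below 0.02 m/s), for 0.2 s.
At the end, for the whole second after the job is handed in: The hammer stone lies flat (within 0.2 rad), still and released on top of the cracking stone, its centre within 40 mm of the middle; the pan stands level and still on the bench, its centre within 15 mm of the centre of the green mark (all of step 1 and all of step 2); the robot touches nothing.
It fails at once if the pan is lifted (more than 15 mm) or tipped (more than 0.2 rad) (height (world z) of pan above 0.015 m or angle between pan's own z axis and vertical above 0.2 rad).
It fails at once if the hammer stone is dropped (falls free from more than about 2 cm, reaching 0.6 m/s) (contact force between the fingers and hammer below 0.05 N and linear speed of hammer above 0.6 m/s).
It fails at once if the oil bottle, cup or brush is moved more than 30 mm or the bottle or cup is toppled (distance of any of oil, cup, brush from where it was at the start of the episode above 0.03 m or angle between any of oil, cup's own z axis and vertical above 0.4 rad).
It also fails if it takes over 72 s, if anything falls off the work surface, if the arm or the gripper's body presses on something with over 40 N, if the wrist force passes 120 N, or if a joint passes its speed limit or range.

## Working session

There is one attempt and no reset: what is moved stays moved. The work goes in short steps, Python scripts to look and compute and a tool call to move; the robot and the scene stay as the last step left them, time stands still between calls to the robot, and variables do not carry over. Pictures are saved under pics/ and viewed, about 8 in all and at most 12, crops included, and the job is handed in when it is done.

Besides the shell and the picture viewer there is one more tool, called after "Emit:" by a JSON object that holds its "name" and its "arguments", one argument or row to a line. play_rows: Moves the arm, as the interface text tells. Its arguments: {"type":"object","properties":{"targets":{"type":"array","items":{"type":"array","items":{"type":"number"}}}},"required":["targets"]}

```bash
mkdir -p pics; cat > h.py <<'E'
import numpy as np, cv2
from rig import bot
def und(c,uv):
    K=np.array([[c['fx'],0,c['cx']],[0,c['fy'],c['cy']],[0,0,1.]])
    return cv2.undistortPoints(np.float64(uv).reshape(-1,1,2),K,np.array([c['k1'],0,0,0.])).reshape(-1,2)
def ray(c,uv):
    s=und(c,uv);R=np.array(c['R']);t=np.array(c['t'])
    return -R.T@t,np.c_[s,np.ones(len(s))]@R
def plane(c,uv,z):
    o,d=ray(c,uv);return o+d*((z-o[2])/d[:,2])[:,None]
def proj(c,P):
    q=np.atleast_2d(P)@np.array(c['R']).T+np.array(c['t']);s=q[:,:2]/q[:,2:]
    s=s*(1+c['k1']*(s**2).sum(1))[:,None];return s*[c['fx'],c['fy']]+[c['cx'],c['cy']]
def tri(c1,u1,c2,u2):
    o1,d1=ray(c1,[u1]);o2,d2=ray(c2,[u2]);A=np.c_[d1[0],-d2[0]]
    s=np.linalg.lstsq(A,o2-o1,rcond=None)[0];p=o1+s[0]*d1[0];q=o2+s[1]*d2[0];return (p+q)/2,np.linalg.norm(p-q)
E
python3 - <<'E'
from h import *
for n in ['top','side','wrist']:
    cv2.imwrite(f'pics/{n}0.png',bot.capture(n));c=bot.get_calibration(n);R=np.array(c['R']);print(n,-R.T@c['t'],R[2],c['fx'],c['k1'])
s=bot.read_state();print(s['time_s'],s['position'],s['tcp_rot'],s['force'],s['opening'])
E
```

```text
top [ 0.41778807 -0.11010605  1.41809759] [ 0.12456369  0.0056042  -0.99219579] 455.89003958116757 -0.012470154666769198
side [0.3460943  1.10205476 0.8537799 ] [ 0.15920404 -0.84606293 -0.50875494] 564.6734561542553 -0.11459852131140158
wrist [ 0.2706126  -0.56653019  0.38273978] [-0.25976507 -0.0857257  -0.96185925] 388.62351689397485 0.0031250271882494506
0.15 [ 0.19939395 -0.59174343  0.22179475] [[ 9.47701640e-01  3.19157557e-01 -2.33408287e-04]
 [ 3.19157492e-01 -9.47700233e-01  1.66241172e-03]
 [ 3.09370175e-04 -1.64996432e-03 -9.99998591e-01]] [-0.91056817  0.40976719  0.2418665 ] 1.000843923077564
```

View pics/top0.png

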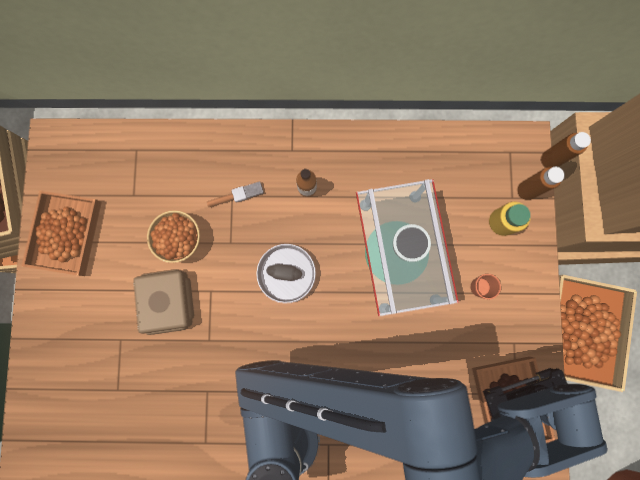

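View pics/side0.png

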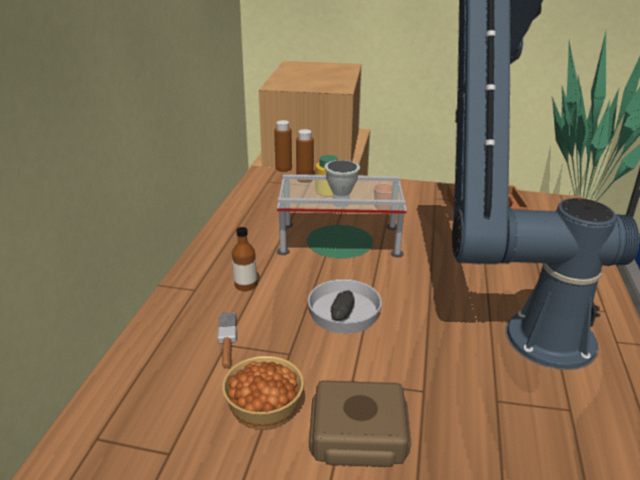

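Top view: pan centre ~(287,272) with the dark hammer at ~(285,272), anvil ~(163,300) with its patch at (159,301), stand with the green mark ~(398,252), oil (306,183), cup (487,287) and brush (237,194). Side view: pan (344,305), hammer (343,305), mark (340,241), anvil patch (361,408). Next I measure these by masks in both views.

```bash
cat > m.py <<'E'
from h import *
def blob(im,m,near):
    m=cv2.morphologyEx(m.astype(np.uint8)*255,cv2.MORPH_OPEN,np.ones((2,2)))
    cs,_=cv2.findContours(m,cv2.RETR_EXTERNAL,cv2.CHAIN_APPROX_NONE)
    cs=[c for c in cs if cv2.contourArea(c)>40]
    return min(cs,key=lambda c:max(0,-cv2.pointPolygonTest(c,near,True)))
E
python3 - <<'E'
from m import *
T={n:cv2.imread(f'pics/{n}0.png') for n in('top','side')};C={n:bot.get_calibration(n) for n in T}
def cen(c):
    M=cv2.moments(c);return (M['m10']/M['m00'],M['m01']/M['m00'])
N={'top':dict(pan=(287,290),ham=(285,272),patch=(159,301),mark=(385,270)),'side':dict(pan=(344,320),ham=(343,305),patch=(361,408),mark=(340,241))}
P={}
for n,im in T.items():
    hsv=cv2.cvtColor(im,cv2.COLOR_BGR2HSV).astype(int);H,S,V=hsv[...,0],hsv[...,1],hsv[...,2]
    for k,(x,y) in N[n].items(): print(n,k,hsv[y,x])
    ms=dict(pan=(S<60)&(V>95),ham=(V<90)&(S<90),patch=(V<95),mark=(H>60)&(H<100)&(S>50))
    for k,m in ms.items():
        b=blob(im,m,N[n][k]);c=cen(b);P[n,k]=(c,b);e=cv2.fitEllipse(b)
        print(n,k,'cen',np.round(c,1),'area',cv2.contourArea(b),'ell',np.round(e[0],1),np.round(e[1],1),'bbox',cv2.boundingRect(b))
for k,z in dict(pan=.038,ham=.03,patch=.07,mark=0).items():
    p,g=tri(C['top'],P['top',k][0],C['side'],P['side',k][0]);print(k,'tri',p.round(4),'gap',g.round(4),*[plane(C[n],[P[n,k][0]],z)[0].round(4) for n in T])
b=P['top','ham'][1].reshape(-1,2);q=plane(C['top'],b,.03)[:,:2];r=cv2.minAreaRect(q.astype(np.float32)*1000);print('ham',r)
for k in['ham','pan']:
    q=plane(C['top'],P['top',k][1].reshape(-1,2),.03 if k=='ham' else .038)[:,:2];print(k,cv2.fitEllipse((q*1000).astype(np.float32)))
print('front edge',plane(C['top'],[(360,192),(378,314)],.158).round(4))
print('anvil corners',plane(C['top'],[(137,273),(184,270),(188,328),(141,331)],.06).round(3))
E
```

```text
top pan [143   4 229]
top ham [ 11  31 115]
top patch [ 14  76 148]
top mark [144   6 218]
top pan cen [286.7 274.1] area 2685.0 ell [286.7 274.1] [58.2 58.7] bbox (257, 245, 60, 59)
top ham cen [465.4 413.6] area 10978.5 ell [370.8 423.1] [107.8 440.5] bbox (239, 362, 368, 118)
top patch cen [188.8 299.7] area 306.5 ell [188.7 300.8] [ 8.1 63.8] bbox (183, 273, 12, 57)
top mark cen [376.1 257.3] area 352.0 ell [376.1 257.2] [ 9.5 55.2] bbox (369, 233, 16, 48)
side pan [  0   4 114]
side ham [20 22 70]
side patch [ 13 103  82]
side mark [74 95 62]
side pan cen [345.2 306.1] area 3016.0 ell [345.1 306.2] [53.7 72.2] bbox (309, 280, 74, 54)
side ham cen [343.3 306.9] area 483.5 ell [343.3 306.9] [19.6 31.6] bbox (332, 292, 23, 30)
side patch cen [361.1 408.6] area 615.5 ell [361.1 408.6] [24.  32.8] bbox (345, 397, 33, 25)
side mark cen [340.4 242.1] area 1583.0 ell [340.4 242.1] [31.5 64. ] bbox (308, 226, 65, 33)
pan tri [ 0.4997 -0.0048  0.0154] gap 0.0007 [ 0.498  -0.0066  0.038 ] [0.4959 0.025  0.038 ]
ham tri [ 0.3114 -0.4701 -0.1742] gap 0.561 [ 0.093  -0.5375  0.03  ] [0.5014 0.0185 0.03  ]
patch tri [ 0.4176  0.2999 -0.0063] gap 0.0015 [0.4184 0.278  0.07  ] [0.4106 0.371  0.07  ]
mark tri [ 0.5553 -0.2777  0.0337] gap 0.0075 [ 0.5548 -0.2822  0.    ] [ 0.5678 -0.3347  0.    ]
ham ((68.14459228515625, -406.9942626953125), (1081.83447265625, 319.9524841308594), 88.8208999633789)
ham ((65.40499114990234, -253.68765258789062), (305.32696533203125, 1303.32861328125), 179.36212158203125)
pan ((498.7501525878906, -6.5118513107299805), (177.00396728515625, 177.11985778808594), 10.10385513305664)
front edge [[ 0.7244 -0.2188  0.158 ]
 [ 0.3839 -0.267   0.158 ]]
anvil corners [[0.496 0.44  0.06 ]
 [0.506 0.299 0.06 ]
 [0.336 0.28  0.06 ]
 [0.326 0.418 0.06 ]]
```

View pics/wrist0.png

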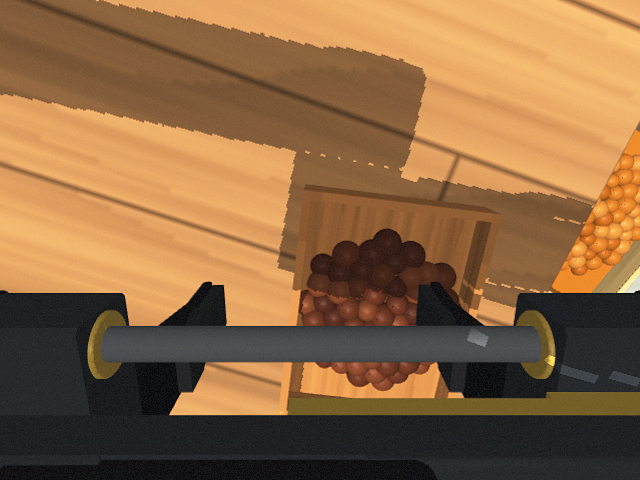

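Wrist view: only the nut crate below, with the open fingers at (210,330) and (435,330). I'll retune the top masks for the hammer, patch and mark, and fit the stand edges.

```bash
python3 - <<'E'
from m import *
T={n:cv2.imread(f'pics/{n}0.png') for n in('top','side')};C={n:bot.get_calibration(n) for n in T}
def cen(c):
    M=cv2.moments(c);return (M['m10']/M['m00'],M['m01']/M['m00'])
im=T['top'];hsv=cv2.cvtColor(im,cv2.COLOR_BGR2HSV).astype(int);H,S,V=[hsv[...,i] for i in range(3)]
yy,xx=np.mgrid[:480,:640]
def sel(m,x0,y0,x1,y1): return m&(xx>x0)&(xx<x1)&(yy>y0)&(yy<y1)
U={}
inpan=(xx-287)**2+(yy-274)**2<22**2
U['ham']=blob(im,inpan&(V<165)&((V<130)|(S>18)),(285,272))
U['patch']=blob(im,sel((V<160)&(V>125),146,286,174,317),(159,301))
m=sel((H>50)&(H<110)&(S>30),362,205,445,300)
U['mark']=np.argwhere(m)[:,::-1].reshape(-1,1,2).astype(np.int32)
U['mark']=cv2.convexHull(U['mark'])
sc={'ham':(343.3,306.9),'patch':(361.1,408.6),'mark':(340.4,242.1)}
for k,z in dict(ham=.03,patch=.07,mark=0).items():
    e=cv2.fitEllipse(U[k]);u=cen(U[k]);print(k,np.round(u,1),np.round(e[0],1),np.round(e[1],1),cv2.boundingRect(U[k]))
    p,g=tri(C['top'],u,C['side'],sc[k]);print('  tri',p.round(4),'gap',round(g,4),'planes',plane(C['top'],[u],z)[0].round(4),plane(C['side'],[sc[k]],z)[0].round(4))
q=plane(C['top'],U['ham'].reshape(-1,2),.03)[:,:2].astype(np.float32)*1000
print('ham',cv2.minAreaRect(q),cv2.fitEllipse(q))
# red edges in top
for n,a in(('front',(350,180,385,320)),('rear',(425,170,462,310))):
    m=sel(((H<8)|(H>172))&(S>120),*a);pt=np.argwhere(m)[:,::-1]
    w=plane(C['top'],pt,.158)[:,:2];l=cv2.fitLine(w.astype(np.float32),cv2.DIST_HUBER,0,.01,.01).ravel();t=(w-l[2:])@l[:2];print(n,len(pt),l.round(4),'ends',(l[2:]+t.min()*l[:2]).round(4),(l[2:]+t.max()*l[:2]).round(4))
cv2.imwrite('pics/c1.png',cv2.resize(np.hstack([im[230:350,125:325],]),None,fx=4,fy=4))
E
```

```text
ham [285.4 272.9] [285.5 272.9] [15.1 36. ] (268, 265, 36, 17)
  tri [ 0.5035 -0.0009  0.0151] gap 0.0012 planes [ 0.502  -0.0021  0.03  ] [0.5013 0.0187 0.03  ]
patch [159.8 302.3] [159.8 302.3] [19.9 20.8] (150, 292, 21, 22)
  tri [0.4104 0.3655 0.0642] gap 0.0012 planes [0.4099 0.3634 0.07  ] [0.4106 0.3709 0.07  ]
mark [395.3 253.4] [396.4 252.6] [61.6 63.6] (365, 222, 64, 62)
  tri [ 0.5686 -0.343  -0.0051] gap 0.0011 planes [ 0.5675 -0.3422  0.    ] [ 0.5678 -0.3345  0.    ]
ham ((501.9619445800781, -1.8972320556640625), (108.2125473022461, 46.357486724853516), 84.11387634277344) ((502.0366516113281, -2.3412115573883057), (45.9412841796875, 109.8512954711914), 173.20758056640625)
front 204 [ 0.9846  0.1747  0.5522 -0.238 ] ends [ 0.3815 -0.2683] [ 0.7243 -0.2074]
rear 233 [ 0.9844  0.1757  0.5867 -0.4552] ends [ 0.4179 -0.4853] [ 0.7638 -0.4236]
```

View pics/c1.png

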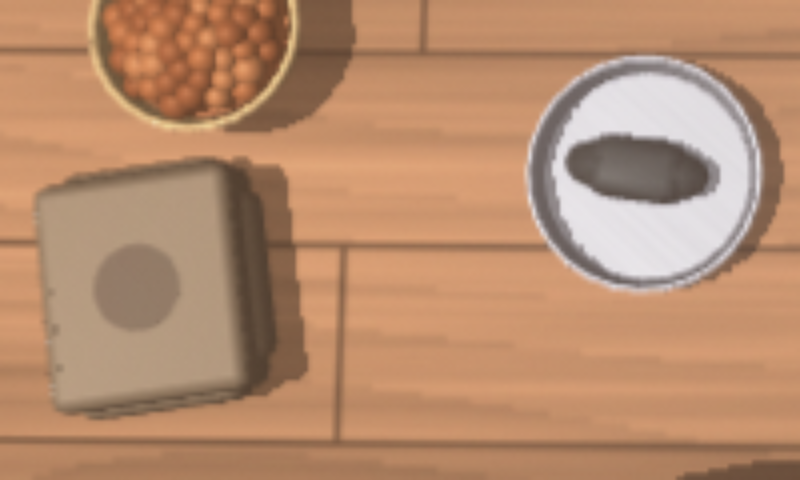

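Two-view estimates:

| Item | Position (m) | Notes |
|---|---|---|
| Hammer | (0.502, -0.002) | long axis at 84° |
| Pan | (0.498, -0.007) | |
| Anvil patch | (0.411, 0.366) | z ≈ 0.065–0.07 |
| Mark | ≈ (0.569, -0.342) | stand x ≈ (0.174, -0.985) |

The close-up shows the hammer from (565,158) to (715,175) px. I'm moving above it.

Emit:
{"name": "play_rows", "arguments": {
  "targets": [
    [0, 0.025, 0.049, 0.02, 0, 0, 0.0953],
    [0, 0.025, 0.049, 0.02, 0, 0, 0.0953],
    [0, 0.025, 0.049, 0.02, 0, 0, 0.0953],
    [0, 0.025, 0.049, 0.02, 0, 0, 0.0953],
    [0, 0.025, 0.049, 0, 0, 0, 0.0953],
    [0, 0.025, 0.049, 0, 0, 0, 0.0953],
    [0, 0.025, 0.049, 0, 0, 0, 0.0953],
    [0, 0.025, 0.049, 0, 0, 0, 0.0953],
    [0, 0.025, 0.049, 0, 0, 0, 0.0953],
    [0, 0.025, 0.049, 0, 0, 0, 0.0953],
    [0, 0.026, 0.049, 0, 0, 0, 0.0953],
    [0, 0.026, 0.05, 0, 0, 0, 0.0953]
  ]
}}

```text
time_s: 1.65
position: [0.502, -0.0016, 0.3025]
tcp_rot: [[0.099, 0.995, 0.0], [0.995, -0.099, -0.0], [-0.0, 0.0, -1.0]]
force: [0.7, -0.6, 0.5]
opening: 0.999
```

```bash
python3 - <<'E'
from h import *
s=bot.read_state();c=bot.get_calibration('wrist');im=bot.capture('wrist');cv2.imwrite('pics/w1.png',im)
s=bot.read_state();print(s['time_s'],s['position'],np.round(s['tcp_rot'],3).tolist(),np.round(s['joint_positions'],1))
np.save('c_w1.npy',c,allow_pickle=True)
print(proj(c,[[.502,-.002,.03],[.4985,-.0066,.038]]))
E
```

```text
1.7 [0.50458361 0.00440347 0.30263242] [[0.093, 0.996, 0.004], [0.996, -0.093, 0.006], [0.006, 0.003, -1.0]] [-12.4  15.4  93.2   0.4  71.3  -7.2]
[[320.94675619 203.56783443]
 [318.22442323 209.22491769]]
```

View pics/w1.png

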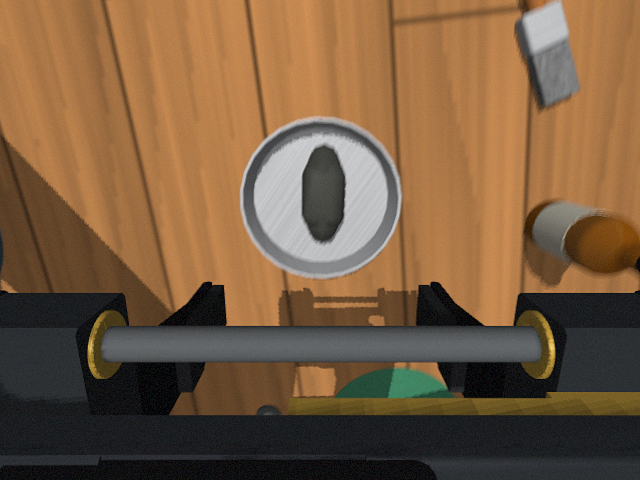

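Wrist view: hammer centred at ~(324,194) px, between (324,145) and (324,242), and the pan rim centre at (321,197). The arm was still settling. I'll go down closer and measure again at rest.

```bash
cat > w.py <<'E'
from m import *
import sys
def look(tag):
    s=bot.read_state();c=bot.get_calibration('wrist');im=bot.capture('wrist');cv2.imwrite(f'pics/{tag}.png',im)
    h=cv2.cvtColor(im,cv2.COLOR_BGR2HSV).astype(int);yy,xx=np.mgrid[:480,:640];p=proj(c,[[.502,-.002,.03]])[0]
    b=blob(im,(h[...,2]<110)&(h[...,1]<80)&(yy<285)&(abs(xx-p[0])<60),tuple(map(float,p)))
    u,v,w,hh=cv2.boundingRect(b);M=cv2.moments(b);k=(M['m10']/M['m00'],M['m01']/M['m00'])
    r=(h[...,1]<40)&(h[...,2]>90)&(yy<285);pb=cv2.fitEllipse(blob(im,r,(p[0]+35,p[1])))
    print(tag,np.round(s['position'],4),'ham',np.round(k,1),(u,v,w,hh),'z.03',plane(c,[k],.03)[0].round(4),'pan ell',np.round(pb[0],1),np.round(pb[1],1),plane(c,[pb[0]],.038)[0].round(4))
    q=plane(c,b.reshape(-1,2),.03)[:,:2].astype(np.float32)*1000;print(cv2.minAreaRect(q));return c,k,pb[0]
E
python3 - <<'E'
from w import *
np.save('w2.npy',np.array(look('w2'),dtype=object),allow_pickle=True)
E
```

```text
w2 [0.5046 0.0044 0.3026] ham [320.9 203.5] (300, 155, 44, 97) z.03 [0.5055 0.0057 0.03  ] pan ell [317.8 207.7] [156.9 159.3] [0.5018 0.0027 0.038 ]
((505.91217041015625, 4.356193542480469), (109.33958435058594, 48.1385612487793), 83.8016128540039)
```

Emit:
{"name": "play_rows", "arguments": {
  "targets": [
    [0, 0, 0, -0.04, 0, 0, 0],
    [0, 0, 0, -0.04, 0, 0, 0],
    [0, 0, 0, -0.04, 0, 0, 0],
    [0, 0, 0, 0, 0, 0, 0],
    [0, 0, 0, 0, 0, 0, 0]
  ]
}}

```text
time_s: 2.38
position: [0.5022, -0.0039, 0.1836]
tcp_rot: [[0.103, 0.995, 0.002], [0.995, -0.103, -0.0], [-0.0, 0.002, -1.0]]
force: [-0.1, -0.6, -0.6]
opening: 0.997
```

```bash
python3 - <<'E'
from w import *
a=np.load('w2.npy',allow_pickle=True);b=look('w3')
print('tri ham',tri(a[0],a[1],b[0],b[1]),'pan',tri(a[0],a[2],b[0],b[2]))
E
```

```text
w3 [ 0.5022 -0.0039  0.1836] ham [323.  214.5] (294, 149, 60, 131) z.03 [0.5054 0.0074 0.03  ] pan ell [319.1 206.8] [182.  227.9] [0.503  0.0156 0.038 ]
((505.3741455078125, 5.290672302246094), (109.3016586303711, 48.322811126708984), 82.96873474121094)
tri ham (array([ 0.50479896, -0.002743  , -0.01928903]), np.float64(0.00020183012924747233)) pan (array([ 0.43722193, -0.5289088 , -2.90731512]), np.float64(2.8596156086158706e-05))
```

Hammer at (0.5045, 0.002) ±4 mm, which is well inside the jaw clearance. Descending and closing.

Emit:
{"name": "play_rows", "arguments": {
  "targets": [
    [0, 0.002, 0.005, -0.05, 0, 0, 0],
    [0, 0, 0, -0.05, 0, 0, 0],
    [0, 0, 0, -0.03, 0, 0, 0],
    [0, 0, 0, -0.02, 0, 0, 0],
    [0, 0, 0, -0.012, 0, 0, 0],
    [0, 0, 0, -0.008, 0, 0, 0],
    [0, 0, 0, 0, 0, 0, 0],
    [1, 0, 0, 0, 0, 0, 0],
    [1, 0, 0, 0, 0, 0, 0],
    [1, 0, 0, 0, 0, 0, 0],
    [1, 0, 0, 0, 0, 0, 0],
    [1, 0, 0, 0, 0, 0, 0]
  ]
}}

```text
time_s: 3.92
position: [0.5037, 0.0017, 0.0126]
tcp_rot: [[0.102, 0.995, 0.0], [0.995, -0.102, -0.0], [-0.0, 0.0, -1.0]]
force: [0.5, 0.1, 1.3]
opening: 0.552
```

Opening 0.552 × 87 = 48 mm, so it is gripped. Slow lift.

Emit:
{"name": "play_rows", "arguments": {
  "targets": [
    [1, 0, 0, 0, 0, 0, 0],
    [1, 0, 0, 0.008, 0, 0, 0],
    [1, 0, 0, 0.015, 0, 0, 0],
    [1, 0, 0, 0.025, 0, 0, 0],
    [1, 0, 0, 0.03, 0, 0, 0],
    [1, 0, 0, 0.03, 0, 0, 0],
    [1, 0, 0, 0.03, 0, 0, 0],
    [1, 0, 0, 0.02, 0, 0, 0],
    [1, 0, 0, 0, 0, 0, 0],
    [1, 0, 0, 0, 0, 0, 0]
  ]
}}

```text
time_s: 5.18
position: [0.5024, 0.0019, 0.1701]
tcp_rot: [[0.102, 0.995, -0.002], [0.995, -0.102, 0.0], [0.0, -0.002, -1.0]]
force: [1.4, 0.6, -5.7]
opening: 0.549
```

```bash
python3 - <<'E'
from h import *
a=bot.capture('top')[200:340,200:380];b=bot.capture('wrist');cv2.imwrite('pics/l1.png',np.hstack([cv2.resize(a,None,fx=2,fy=2),cv2.resize(b,(373,280))]))
E
```

```text
(no output)
```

View pics/l1.png

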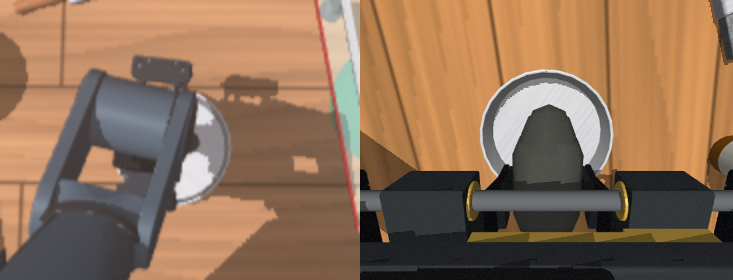

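The hammer is lifted clear: the pan is empty in the wrist view, with the hammer between the pads around (547,165). Carrying it to the anvil.

Emit:
{"name": "play_rows", "arguments": {
  "targets": [
    [1, -0.004, 0.016, 0, 0, 0, 0],
    [1, -0.008, 0.032, 0, 0, 0, 0],
    [1, -0.011, 0.044, 0, 0, 0, 0],
    [1, -0.011, 0.044, 0, 0, 0, 0],
    [1, -0.011, 0.044, 0, 0, 0, 0],
    [1, -0.011, 0.044, 0, 0, 0, 0],
    [1, -0.011, 0.044, 0, 0, 0, 0],
    [1, -0.011, 0.044, 0, 0, 0, 0],
    [1, -0.008, 0.032, 0, 0, 0, 0],
    [1, -0.005, 0.02, 0, 0, 0, 0],
    [1, 0, 0, 0, 0, 0, 0],
    [1, 0, 0, 0, 0, 0, 0]
  ]
}}

```text
time_s: 6.78
position: [0.4121, 0.3649, 0.1701]
tcp_rot: [[0.102, 0.995, -0.001], [0.995, -0.102, -0.001], [-0.001, -0.001, -1.0]]
force: [-0.4, -0.3, -5.4]
opening: 0.552
```

Emit:
{"name": "play_rows", "arguments": {
  "targets": [
    [1, 0, 0, -0.02, 0, 0, 0],
    [1, 0, 0, -0.025, 0, 0, 0],
    [1, 0, 0, -0.02, 0, 0, 0],
    [1, 0, 0, -0.012, 0, 0, 0],
    [1, 0, 0, -0.006, 0, 0, 0],
    [1, 0, 0, 0, 0, 0, 0],
    [1, 0, 0, 0, 0, 0, 0]
  ]
}}

```text
time_s: 7.65
position: [0.4131, 0.366, 0.0882]
tcp_rot: [[0.102, 0.995, 0.001], [0.995, -0.102, 0.001], [0.001, 0.001, -1.0]]
force: [-0.7, 0.3, -5.4]
opening: 0.547
```

```bash
python3 - <<'E'
from h import *
c=bot.get_calibration('side');print(bot.read_state()['position'],proj(c,[[.411,.366,.07]]));cv2.imwrite('pics/p1.png',cv2.resize(bot.capture('side')[300:480,240:480],None,fx=2.5,fy=2.5))
E
```

```text
[0.4130533  0.36598057 0.08823198] [[361.22985448 406.61942958]]
```

View pics/p1.png

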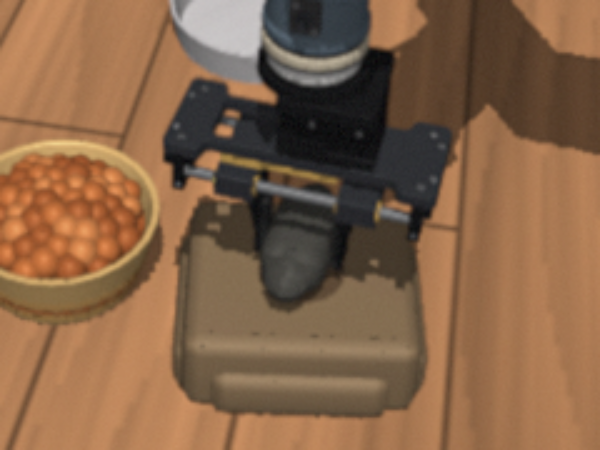

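The hammer sits ~10 mm above the patch (crop (300,265), patch just visible beside it at (330,290)). Lowering until contact.

Emit:
{"name": "play_rows", "arguments": {
  "targets": [
    [1, 0, 0, -0.004, 0, 0, 0],
    [1, 0, 0, -0.003, 0, 0, 0],
    [1, 0, 0, -0.002, 0, 0, 0],
    [1, 0, 0, -0.001, 0, 0, 0],
    [1, 0, 0, 0, 0, 0, 0]
  ]
}}

```text
time_s: 8.32
position: [0.4123, 0.3657, 0.0776]
tcp_rot: [[0.102, 0.995, -0.0], [0.995, -0.102, -0.0], [-0.0, -0.0, -1.0]]
force: [0.2, -0.8, -2.7]
opening: 0.553
```

Force went from -5.4 to -2.7 N, so contact has begun. One more millimetre, then open.

Emit:
{"name": "play_rows", "arguments": {
  "targets": [
    [1, 0, 0, -0.001, 0, 0, 0],
    [1, 0, 0, 0, 0, 0, 0],
    [0.8, 0, 0, 0, 0, 0, 0],
    [0.4, 0, 0, 0, 0, 0, 0],
    [0, 0, 0, 0, 0, 0, 0],
    [0, 0, 0, 0, 0, 0, 0],
    [0, 0, 0, 0, 0, 0, 0],
    [0, 0, 0, 0, 0, 0, 0]
  ]
}}

```text
time_s: 9.32
position: [0.4125, 0.3657, 0.0764]
tcp_rot: [[0.102, 0.995, -0.0], [0.995, -0.102, -0.0], [-0.0, -0.0, -1.0]]
force: [-0.2, 0.9, -0.3]
opening: 0.95
```

Emit:
{"name": "play_rows", "arguments": {
  "targets": [
    [0, 0, 0, 0.015, 0, 0, 0],
    [0, 0, 0, 0.03, 0, 0, 0],
    [0, 0, 0, 0.045, 0, 0, 0],
    [0, 0, 0, 0.05, 0, 0, 0],
    [0, 0, 0, 0, 0, 0, 0]
  ]
}}

```text
time_s: 9.95
position: [0.4152, 0.3674, 0.2219]
tcp_rot: [[0.102, 0.995, 0.01], [0.995, -0.102, 0.006], [0.007, 0.009, -1.0]]
force: [-0.4, 0.4, 0.1]
opening: 1.002
```

```bash
python3 - <<'E'
from m import *
ct=bot.get_calibration('top');cs=bot.get_calibration('side');a=bot.capture('top');b=bot.capture('side');h=cv2.cvtColor(a,cv2.COLOR_BGR2HSV).astype(int)
e=cv2.fitEllipse(blob(a,(h[...,1]<60)&(h[...,2]>95),(287.,274.)));print('pan',e,plane(ct,[e[0]],.038)[0].round(4))
hs=cv2.cvtColor(b,cv2.COLOR_BGR2HSV).astype(int);e2=cv2.fitEllipse(blob(b,(hs[...,1]<60)&(hs[...,2]>95),(345.,306.)));print(e2)
# rim extremes in side: left/right rim ends at z=.038
l=blob(b,(hs[...,1]<60)&(hs[...,2]>95),(345.,306.)).reshape(-1,2);L,R_=l[l[:,0].argmin()],l[l[:,0].argmax()];print('side rim ends',plane(cs,[L,R_],.038).round(4))
cv2.imwrite('pics/a2.png',np.hstack([cv2.resize(a[180:350,120:330],(370,300)),cv2.resize(b[300:480,200:440],(400,300))]))
E
```

```text
pan ((286.639404296875, 274.1077575683594), (58.170166015625, 58.945865631103516), 42.87666320800781) [ 0.4979 -0.0064  0.038 ]
((357.6944274902344, 319.0757751464844), (27.166248321533203, 52.69028091430664), 90.52086639404297)
side rim ends [[0.5194 0.0458 0.038 ]
 [0.3819 0.0673 0.038 ]]
```

View pics/a2.png

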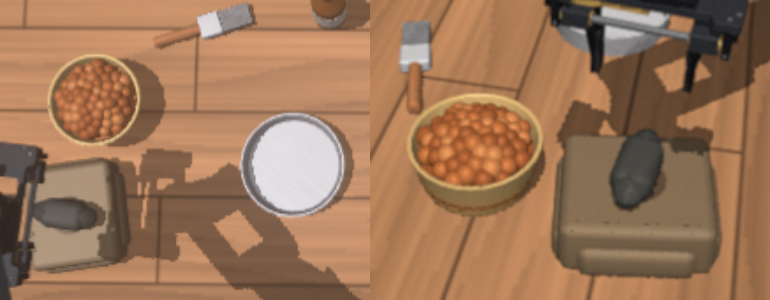

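The hammer lies flat and centred on the anvil: crop (640,170) in the side view, (68,213) in the top view. The pan is unmoved at (0.498, -0.006). Next I stage the tool behind the pan, yawed so the jaws lie across the push and tilted toward the stand so the gripper body stays clear of the guard.

Emit:
{"name": "play_rows", "arguments": {
  "targets": [
    [0, 0.0107, -0.0449, 0, 0, 0, 0.0517],
    [0, 0.0107, -0.0449, 0, 0, 0, 0.0517],
    [0, 0.0107, -0.0449, 0, 0, 0, 0.0517],
    [0, 0.0107, -0.0449, 0, 0, 0, 0.0517],
    [0, 0.0107, -0.0449, 0, 0, 0, 0.0517],
    [0, 0.0105, -0.045, 0, 0, 0, 0.0517],
    [0, 0, 0, 0, -0.1066, -0.0226, 0],
    [0, 0, 0, 0, -0.1066, -0.0226, 0],
    [0, 0, 0, 0, -0.1066, -0.0226, 0],
    [0, 0, 0, 0, -0.1066, -0.0226, 0],
    [0, 0, 0, 0, 0, 0, 0],
    [0, 0, 0, 0, 0, 0, 0]
  ]
}}

```text
time_s: 11.55
position: [0.476, 0.096, 0.2158]
tcp_rot: [[-0.188, 0.978, 0.086], [0.887, 0.206, -0.412], [-0.421, -0.002, -0.907]]
force: [0.1, -0.1, 0.2]
opening: 1.0
```

Emit:
{"name": "play_rows", "arguments": {
  "targets": [
    [0, 0, 0, -0.04, 0, 0, 0],
    [0, 0, 0, -0.04, 0, 0, 0],
    [0, 0, 0, -0.04, 0, 0, 0],
    [0, 0, 0, -0.03, 0, 0, 0],
    [0, 0, 0, -0.025, 0, 0, 0],
    [0, 0, 0, -0.015, 0, 0, 0],
    [0, 0, 0, -0.008, 0, 0, 0],
    [0, 0, 0, 0, 0, 0, 0],
    [0, 0, 0, 0, 0, 0, 0]
  ]
}}

```text
time_s: 12.68
position: [0.477, 0.0963, 0.0193]
tcp_rot: [[-0.186, 0.978, 0.089], [0.887, 0.206, -0.413], [-0.422, 0.002, -0.906]]
force: [0.0, -0.7, 0.5]
opening: 1.0
```

Emit:
{"name": "play_rows", "arguments": {
  "targets": [
    [0, 0.001, -0.005, 0, 0, 0, 0],
    [0, 0.0021, -0.0098, 0, 0, 0, 0],
    [0, 0.0021, -0.0098, 0, 0, 0, 0],
    [0, 0.0021, -0.0098, 0, 0, 0, 0],
    [0, 0.0021, -0.0098, 0, 0, 0, 0],
    [0, 0.0021, -0.0098, 0, 0, 0, 0],
    [0, 0.0021, -0.0098, 0, 0, 0, 0],
    [0, 0.0021, -0.0098, 0, 0, 0, 0],
    [0, 0.0021, -0.0098, 0, 0, 0, 0],
    [0, 0.0021, -0.0098, 0, 0, 0, 0],
    [0, 0.0021, -0.0098, 0, 0, 0, 0],
    [0, 0.001, -0.005, 0, 0, 0, 0]
  ]
}}

```text
time_s: 14.18
position: [0.4996, -0.0125, 0.0185]
tcp_rot: [[-0.186, 0.979, 0.087], [0.887, 0.206, -0.413], [-0.422, 0.0, -0.907]]
force: [-1.9, 3.6, 1.9]
opening: 1.0
```

Emit:
{"name": "play_rows", "arguments": {
  "targets": [
    [0, 0, 0, 0, -0.064, -0.0135, 0],
    [0, 0, 0, 0, -0.064, -0.0135, 0],
    [0, 0, 0, 0, -0.064, -0.0135, 0],
    [0, 0, 0, 0, -0.064, -0.0135, 0],
    [0, 0, 0, 0, 0, 0, 0],
    [0, 0, 0, 0, 0, 0, 0]
  ]
}}

```text
time_s: 14.92
position: [0.4996, -0.0122, 0.0186]
tcp_rot: [[-0.158, 0.978, 0.133], [0.75, 0.206, -0.628], [-0.642, 0.0, -0.767]]
force: [0.5, -0.3, 0.2]
opening: 0.999
```

```bash
cat > pm.py <<'E'
from m import *
def pan(tag,guess):
    ct=bot.get_calibration('top');a=bot.capture('top');h=cv2.cvtColor(a,cv2.COLOR_BGR2HSV).astype(int);p=proj(ct,[guess])[0]
    b=blob(a,(h[...,1]<60)&(h[...,2]>95),tuple(map(float,p)));w=plane(ct,b.reshape(-1,2),.038)[:,:2]
    # rim circle of known radius, robust
    from scipy.optimize import least_squares
    w=cv2.convexHull((w*1000).astype(np.float32)).reshape(-1,2)/1000
    r=least_squares(lambda q:np.hypot(*(w-q).T)-.0885,guess[:2],loss='soft_l1',f_scale=.002);print('pan top',r.x.round(4),'med',np.median(abs(r.fun)).round(4),len(w))
    s=bot.capture('side');cv2.imwrite(f'pics/{tag}.png',np.hstack([cv2.resize(a[160:340,240:480],(400,300)),cv2.resize(s[160:370,230:510],(400,300))]))
    S=bot.read_state();print(np.round(S['position'],4),np.round(S['force'],2),S['time_s'])
E
python3 -c "
from pm import *
pan('q1',[.52,-.1,.038])"
```

```text
pan top [ 0.5148 -0.0984] med 0.0011 32
[ 0.4997 -0.0124  0.0189] [0.23 0.1  0.19] 15.025
```

View pics/q1.png

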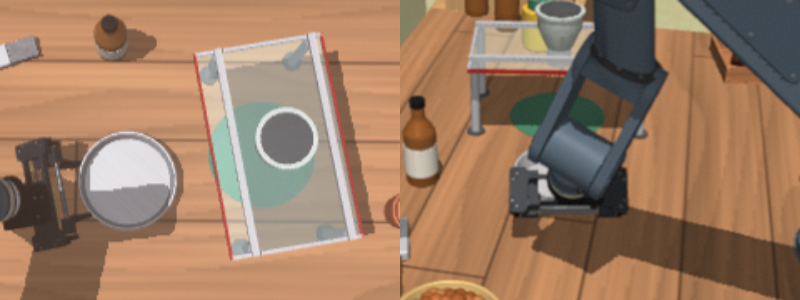

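The pan slid straight: it is at top crop (127,180) with the fingers behind it, and nothing is tipped. The top view now puts it at (0.515, -0.098), so 0.25 m remains along (0.217, -0.976). I'll push most of it.

Emit:
{"name": "play_rows", "arguments": {
  "targets": [
    [0, 0.0017, -0.0078, 0, 0, 0, 0],
    [0, 0.0033, -0.0146, 0, 0, 0, 0],
    [0, 0.0033, -0.0146, 0, 0, 0, 0],
    [0, 0.0033, -0.0146, 0, 0, 0, 0],
    [0, 0.0033, -0.0146, 0, 0, 0, 0],
    [0, 0.0033, -0.0146, 0, 0, 0, 0],
    [0, 0.0033, -0.0146, 0, 0, 0, 0],
    [0, 0.0033, -0.0146, 0, 0, 0, 0],
    [0, 0.0033, -0.0146, 0, 0, 0, 0],
    [0, 0.0033, -0.0146, 0, 0, 0, 0],
    [0, 0.0022, -0.0098, 0, 0, 0, 0],
    [0, 0.0011, -0.0049, 0, 0, 0, 0]
  ]
}}

```text
time_s: 16.52
position: [0.5378, -0.1642, 0.0212]
tcp_rot: [[-0.158, 0.98, 0.125], [0.752, 0.201, -0.627], [-0.64, -0.005, -0.769]]
force: [-0.6, 1.3, -1.4]
opening: 1.002
```

Emit:
{"name": "play_rows", "arguments": {
  "targets": [
    [0, 0.0022, -0.0098, 0, 0, 0, 0],
    [0, 0.0022, -0.0098, 0, 0, 0, 0],
    [0, 0.0022, -0.0098, 0, 0, 0, 0],
    [0, 0.0022, -0.0098, 0, 0, 0, 0],
    [0, 0.0011, -0.0049, 0, 0, 0, 0],
    [0, 0.0005, -0.0024, 0, 0, 0, 0],
    [0, 0, 0, 0, 0, 0, 0],
    [0, 0, 0, 0, 0, 0, 0]
  ]
}}

```text
time_s: 17.52
position: [0.5514, -0.2084, 0.0243]
tcp_rot: [[-0.159, 0.98, 0.118], [0.754, 0.198, -0.626], [-0.637, -0.011, -0.77]]
force: [-0.5, -0.5, -1.5]
opening: 0.999
```

```bash
python3 -c "
from pm import *
pan('q2',[.56,-.28,.038])"
```

```text
pan top [ 0.648 -0.337] med 0.0899 19
[ 0.5514 -0.2083  0.0243] [ 0.09  0.6  -1.31] 17.625
```

View pics/q2.png

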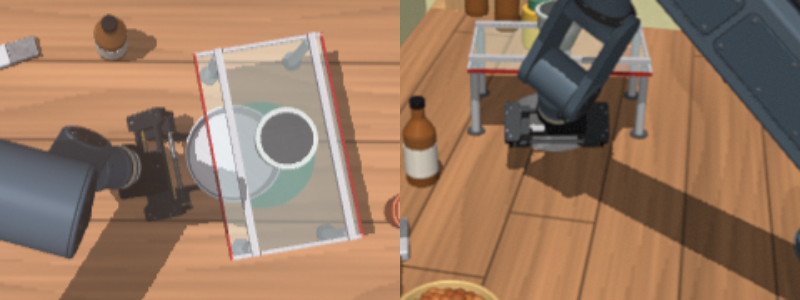

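Top crop: pan at ~(235,153), partly under the guard, and the mark at (262,155). TCP z has drifted up 6 mm and the orientation a little, so I'm checking the joints for a limit and measuring the remaining gap.

```bash
python3 - <<'E'
from m import *
s=bot.read_state();print(np.round(s['joint_positions'],2),np.round(s['tau'],1),np.round(s['force'],2),np.round(s['moment'],2))
ct=bot.get_calibration('top');a=cv2.imread('pics/q2.png')
# predict pan from TCP + 0.087 along tool push axis
p=np.array(s['position'][:2]);
for d in [(.206,-.979)]: print('pred pan',p+.087*np.array(d))
for g in [(.569,-.31),(.569,-.29),(.569,-.3)]: print(g,(proj(ct,[[*g,.038]])[0]-[240,160])/.6)
E
```

```text
[-14.33  48.63 106.36 -81.96  35.68  48.  ] [ -0.1 -43.9  -4.7  -1.    1.7  -0. ] [ 0.09  0.6  -1.31] [ 0.42 -0.   -0.07]
pred pan [ 0.56933057 -0.29351781]
(0.569, -0.31) [244.57987435 152.54050736]
(0.569, -0.29) [233.62450384 152.45667742]
(0.569, -0.3) [239.10217858 152.49860009]
```

Joint 4 is at its -82° limit. Yawing the tool about 11° so it tilts straight along -y frees it. The remaining push, from (0.569, -0.293) to (0.569, -0.341), is along -y anyway. So: back off, turn, realign.

Emit:
{"name": "play_rows", "arguments": {
  "targets": [
    [0, -0.005, 0.0245, 0, 0, 0, 0],
    [0, 0, 0.01, 0, 0, 0, -0.047],
    [0, 0, 0, 0, 0, 0, -0.047],
    [0, 0, 0, 0, 0, 0, -0.047],
    [0, 0, 0, 0, 0, 0, -0.047],
    [0, 0.012, 0, -0.003, 0, 0, 0],
    [0, 0.011, 0, -0.003, 0, 0, 0],
    [0, 0, 0, 0, 0, 0, 0],
    [0, 0, 0, 0, 0, 0, 0]
  ]
}}

```text
time_s: 18.75
position: [0.5689, -0.1737, 0.0178]
tcp_rot: [[-0.016, 1.0, -0.002], [0.771, 0.011, -0.637], [-0.637, -0.011, -0.771]]
force: [-0.5, 0.5, 0.0]
opening: 1.001
```

```bash
python3 - <<'E'
from m import *
s=bot.read_state();print(np.round(s['joint_positions'],2))
a=bot.capture('top');cv2.imwrite('pics/q3.png',cv2.resize(a[200:310,320:470],(750,550)))
ct=bot.get_calibration('top')
for g in [(.569,-.2935,.038),(.569,-.341,0),(.569,-.341,.038)]: print(g,(proj(ct,[g])[0]-[320,200])*5)
E
```

```text
[ -9.14  50.57  98.32 -63.54  44.63  42.42]
(0.569, -0.2935, 0.038) [306.62505882 257.4140563 ]
(0.569, -0.341, 0) [374.5980528  264.55491064]
(0.569, -0.341, 0.038) [384.68190053 258.01096034]
```

View pics/q3.png

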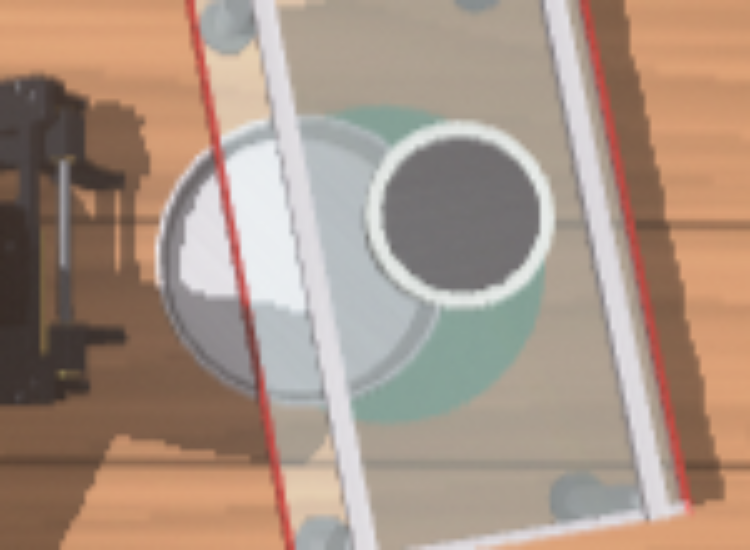

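Crop: pan centre ~(302,260), and the mark's visible arc (top 105, bottom 422, right 543) gives its centre at ~(383,264). So about 53 mm remain, along -y. Joint 4 is now at -63.5°, free. Pushing.

Emit:
{"name": "play_rows", "arguments": {
  "targets": [
    [0, 0, -0.0085, 0, 0, 0, 0],
    [0, 0, -0.0085, 0, 0, 0, 0],
    [0, 0, -0.0085, 0, 0, 0, 0],
    [0, 0, -0.0085, 0, 0, 0, 0],
    [0, 0, -0.0085, 0, 0, 0, 0],
    [0, 0, -0.0085, 0, 0, 0, 0],
    [0, 0, -0.0085, 0, 0, 0, 0],
    [0, 0, -0.0085, 0, 0, 0, 0],
    [0, 0, -0.005, 0, 0, 0, 0],
    [0, 0, -0.003, 0, 0, 0, 0],
    [0, 0, 0, 0, 0, 0, 0],
    [0, 0, 0, 0, 0, 0, 0]
  ]
}}

```text
time_s: 20.3
position: [0.5694, -0.25, 0.018]
tcp_rot: [[-0.015, 1.0, -0.001], [0.771, 0.011, -0.637], [-0.637, -0.01, -0.771]]
force: [-0.1, -0.4, -0.7]
opening: 0.998
```

```bash
python3 - <<'E'
from m import *
s=bot.read_state();print(np.round(s['joint_positions'],2),np.round(s['force'],2))
a=bot.capture('top');cv2.imwrite('pics/q4.png',cv2.resize(a[200:310,320:470],(750,550)))
ct=bot.get_calibration('top')
for g in [(.569,-.337,.038),(.569,-.344,0)]: print(g,(proj(ct,[g])[0]-[320,200])*5)
E
```

```text
[-16.73  50.63  97.93 -68.02  41.17  39.67] [-0.14 -0.36 -0.67]
(0.569, -0.337, 0.038) [378.10877115 257.96073601]
(0.569, -0.344, 0) [379.39755016 264.5916059 ]
```

View pics/q4.png

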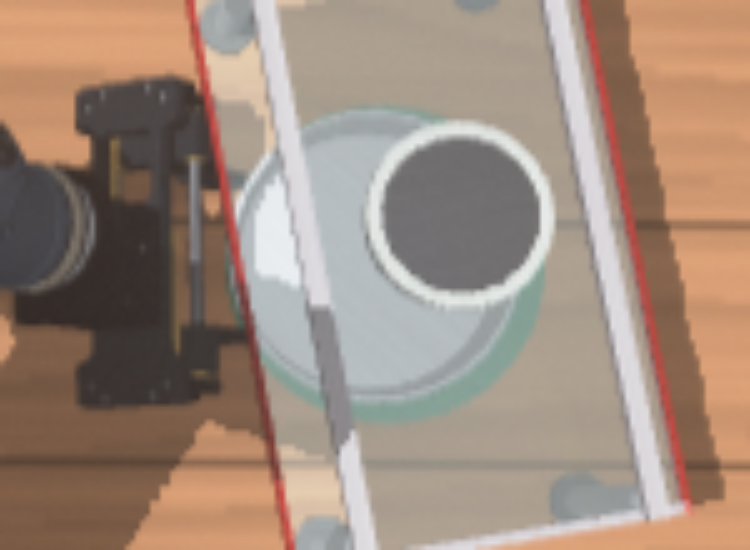

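Pan now at ~(377,257) px, i.e. y ≈ -0.337. The mark spans 105–422 and ~226–543 px, so its centre is at y ≈ -0.345. Another 8 mm.

Emit:
{"name": "play_rows", "arguments": {
  "targets": [
    [0, 0, -0.003, 0, 0, 0, 0],
    [0, 0, -0.003, 0, 0, 0, 0],
    [0, 0, -0.002, 0, 0, 0, 0],
    [0, 0, 0, 0, 0, 0, 0],
    [0, 0, 0, 0, 0, 0, 0],
    [0, 0, 0, 0, 0, 0, 0]
  ]
}}

```text
time_s: 21.1
position: [0.5694, -0.2579, 0.018]
tcp_rot: [[-0.015, 1.0, -0.001], [0.771, 0.011, -0.637], [-0.637, -0.01, -0.771]]
force: [-0.2, 2.2, -0.9]
opening: 1.0
```

Emit:
{"name": "play_rows", "arguments": {
  "targets": [
    [0, 0, 0.005, 0, 0, 0, 0],
    [0, 0, 0.015, 0, 0, 0, 0],
    [0, 0, 0.03, 0, 0, 0, 0],
    [0, 0, 0.04, 0, 0, 0, 0],
    [0, -0.01, 0.04, 0.02, 0, 0, 0],
    [0, -0.02, 0.03, 0.04, 0, 0, 0],
    [0, -0.02, 0.02, 0.05, 0, 0, 0],
    [0, -0.03, 0, 0.05, 0, 0, 0],
    [0, -0.03, 0, 0, 0, 0, 0],
    [0, 0, 0, 0, 0, 0, 0],
    [0, 0, 0, 0, 0, 0, 0]
  ]
}}

```text
time_s: 22.48
position: [0.4605, -0.0773, 0.1779]
tcp_rot: [[-0.015, 1.0, 0.001], [0.771, 0.012, -0.637], [-0.637, -0.009, -0.771]]
force: [-0.1, -0.4, -0.6]
opening: 1.003
```

```bash
python3 - <<'E'
from m import *
from scipy.optimize import least_squares
a=bot.capture('top');b=bot.capture('side');ct=bot.get_calibration('top');cs=bot.get_calibration('side')
cv2.imwrite('pics/q5.png',np.hstack([cv2.resize(a[200:310,320:470],(410,300)),cv2.resize(b[160:270,260:420],(390,268))[:0] if 0 else cv2.resize(b[170:270,265:415],(390,300))]))
hs=cv2.cvtColor(a,cv2.COLOR_BGR2HSV).astype(int);yy,xx=np.mgrid[:480,:640]
g=(hs[...,0]>60)&(hs[...,0]<100)&(hs[...,1]>45)&(xx>350)&(xx<450)&(yy>210)&(yy<300);w=cv2.convexHull((plane(ct,np.argwhere(g)[:,::-1],0)[:,:2]*1000).astype(np.float32)).reshape(-1,2)/1000
r=least_squares(lambda q:np.hypot(*(w-q).T)-.1,[.569,-.344],loss='soft_l1',f_scale=.002);print('mark',r.x.round(4),r.fun.round(3))
for q in [(.569,-.345,.038),(.569,-.345,0)]: print((proj(ct,[q])[0]-[320,200])*2.73,(proj(cs,[q])[0]-[265,170])*[2.6,3])
s=bot.read_state();print(s['time_s'],s['position'],s['force'])
E
```

```text
mark [ 0.572  -0.3491] [-0.002 -0.001 -0.001 -0.001 -0.001 -0.001 -0.     0.002  0.002  0.002
  0.002  0.001  0.002  0.001  0.    -0.    -0.001 -0.001 -0.001 -0.001
 -0.     0.    -0.    -0.001 -0.002]
[213.62522883 140.90140261] [197.48011061 177.79348702]
[208.02456909 144.47369477] [196.58580909 210.97450774]
22.575 [ 0.46068971 -0.07764451  0.17755319] [1.314726   0.13531787 0.09711737]
```

Out of pictures, so I check numerically: radial scans for the pan→green and green→wood edges in the top view.

```bash
python3 - <<'E'
from m import *
from scipy.optimize import least_squares
for n in('top','side'):
    im=np.mean([bot.capture(n) for _ in range(2)],axis=0).astype(np.uint8);c=bot.get_calibration(n)
    h=cv2.cvtColor(im,cv2.COLOR_BGR2HSV).astype(np.float32)
    G=((h[...,0]>60)&(h[...,0]<100)&(h[...,1]>(45 if n=='top' else 70))).astype(np.float32)
    inn,out=[],[]
    for t in np.radians(np.arange(0,360,4)):
        rr=np.arange(.07,.125,.0005);P=np.c_[.569+rr*np.cos(t),-.345+rr*np.sin(t),0*rr];uv=proj(c,P).astype(np.float32)
        v=cv2.remap(G,uv[:,:1],uv[:,1:],cv2.INTER_LINEAR).ravel()>.5;i=np.flatnonzero(v)
        if len(i)>5 and i[0]>4 and i[-1]<len(rr)-4: inn.append(uv[i[0]]);out.append(uv[i[-1]])
    for k,pts,z,r in(('mark',out,0,.1),('pan rim',inn,.038,.09)):
        if len(pts)<6: print(n,k,len(pts));continue
        w=plane(c,np.array(pts),z)[:,:2];f=least_squares(lambda q:np.hypot(*(w-q[:2]).T)-r,[.569,-.345],loss='soft_l1',f_scale=.0015)
        a=np.degrees(np.arctan2(*(w-f.x).T[::-1])).astype(int);print(n,k,f.x.round(4),'med',np.median(abs(f.fun)).round(4),len(w),'angles',a.min(),a.max())
E
```

```text
top mark [ 0.5718 -0.3489] med 0.0009 19 angles 54 150
top pan rim [ 0.5713 -0.3381] med 0.0016 19 angles 55 154
side mark [ 0.5732 -0.3492] med 0.0015 52 angles -178 177
side pan rim [ 0.5401 -0.1694] med 0.0357 52 angles -126 -29
```

```bash
python3 - <<'E'
from m import *
from scipy.optimize import least_squares
fit=lambda w,r:least_squares(lambda q:np.hypot(*(w-q[:2]).T)-(r if r else q[2]),[.57,-.345]+([] if r else [.095]),loss='soft_l1',f_scale=.0015)
for n in('top','side'):
    im=cv2.imread(f'pics/{n}0.png');c=bot.get_calibration(n);h=cv2.cvtColor(im,cv2.COLOR_BGR2HSV).astype(int);yy,xx=np.mgrid[:480,:640]
    G=(h[...,0]>55)&(h[...,0]<100)&(h[...,1]>45);p=proj(c,[[.57,-.345,0]])[0];G&=np.hypot(xx-p[0],yy-p[1])<42
    w=plane(c,cv2.convexHull(np.argwhere(G)[:,::-1].astype(np.int32)).reshape(-1,2),0)[:,:2]
    f=fit(w,0);print('start',n,'mark',f.x.round(4),np.median(abs(f.fun)).round(4),'r=.1',fit(w,.1).x.round(4))
# pan now: radial edges (green or wood -> grey), per direction
for n in('top','side'):
    im=bot.capture(n);c=bot.get_calibration(n);S=cv2.cvtColor(im,cv2.COLOR_BGR2HSV)[...,1].astype(np.float32)
    for r0 in(.569,):
        E=[];A=[]
        for t in range(0,360,10):
            rr=np.arange(.115,.07,-.0005);P=np.c_[r0+rr*np.cos(np.radians(t)),-.344+rr*np.sin(np.radians(t)),0*rr+.038];uv=proj(c,P).astype(np.float32)
            v=cv2.remap(S,uv[:,:1],uv[:,1:],cv2.INTER_LINEAR).ravel();k=np.convolve(v,np.r_[np.ones(12),-np.ones(12)]/12,'valid');j=k.argmin() if 0 else (-k).argmax()
            E.append(P[j+12,:2]);A.append((t,round(float(rr[j+12])*1000),int(-k[j])))
        print(n,A);a=np.array(A)
        w=np.array(E)[(a[:,2]>15)&(a[:,1]>78)&(a[:,1]<100)];f=fit(w,.09);print(n,'pan',f.x.round(4),np.median(abs(f.fun)).round(4),len(w))
E
```

```text
start top mark [ 0.5695 -0.3378  0.0907] 0.0009 r=.1 [ 0.5724 -0.3479]
start side mark [ 0.5723 -0.3444  0.0969] 0.0004 r=.1 [ 0.5717 -0.344 ]
top [(0, 95, 21), (10, 97, 20), (20, 98, 16), (30, 99, 14), (40, 109, 28), (50, 93, 25), (60, 93, 27), (70, 104, 89), (80, 95, 100), (90, 91, 93), (100, 89, 90), (110, 91, 95), (120, 95, 85), (130, 104, 81), (140, 89, 33), (150, 88, 36), (160, 109, 23), (170, 86, 21), (180, 86, 20), (190, 86, 20), (200, 86, 21), (210, 85, 22), (220, 85, 22), (230, 85, 21), (240, 85, 25), (250, 85, 24), (260, 84, 26), (270, 91, 28), (280, 100, 26), (290, 106, 27), (300, 108, 29), (310, 108, 31), (320, 105, 28), (330, 99, 27), (340, 94, 20), (350, 95, 17)]
top pan [ 0.5737 -0.3417] 0.0012 26
side [(0, 92, 82), (10, 94, 85), (20, 95, 88), (30, 100, 74), (40, 103, 74), (50, 109, 41), (60, 109, 2), (70, 87, 3), (80, 102, 1), (90, 88, 3), (100, 104, 1), (110, 79, 2), (120, 86, 1), (130, 109, 1), (140, 109, 49), (150, 100, 69), (160, 92, 48), (170, 77, 3), (180, 85, 88), (190, 85, 38), (200, 107, 41), (210, 103, 43), (220, 91, 27), (230, 92, 9), (240, 99, 10), (250, 79, 29), (260, 87, 22), (270, 102, 41), (280, 108, 14), (290, 100, 1), (300, 102, 6), (310, 106, 63), (320, 88, 55), (330, 91, 63), (340, 91, 74), (350, 93, 80)]
side pan [ 0.5722 -0.3397] 0.0007 13
```

In the same camera, the pan is 4–6 mm short of the mark centre in y and within 2 mm in x, against a 15 mm tolerance. The arm is clear, so I'm handing in.

```bash
python3 -c "
from rig import bot
s=bot.read_state();print(s['time_s'],s['position'],s['force']);print(bot.hand_in())"
```

```text
22.875 [ 0.45957653 -0.07783922  0.17760999] [ 0.18186947 -0.3347033  -0.3406649 ]
the job is handed in; nothing more can be done
None
```

The hammer stone is on the cracking stone and the pan is under the guard on the green mark. I handed the job in at 22.9 s of the 72 s allowed.

- **Hammer stone:** I gripped it across its 48 mm width, carried it over and set it down until the wrist force showed contact, then released it. The top and side pictures taken afterwards show it lying flat over the worn patch. I did not measure its exact offset from the middle.
- **Pan:** I pushed it along the bench with the open fingers as a cradle and the tool tilted about 40° to stay clear of the guard. Joint 4 reached its -82° limit partway, so I backed off, turned the tool about 11° and finished the push.
- **Last check of the pan:** Both cameras put it about 4–6 mm short of the mark's centre in y and within about 2 mm in x, inside the 15 mm limit. The arm was clear of everything, with wrist force near zero.

**Checks that failed or disagreed:**
- The fits for the mark's centre spread from y = -0.338 to -0.349 m, depending on camera and method. Two of the automatic pan fits failed outright and I left them out.
- The final picture of the pan could not be viewed because the picture limit was reached, so that last check is numeric only.
- I did not re-measure the bottle, cup and brush at the end; nothing moved near them.

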